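Open the site chest with the pop-out T-handle

TASK

Open the aluminium chest on the bench: press the red button on the flush T-handle, gently and only until it lets go, so that the handle pops out; turn the handle counter-clockwise to its stop to unlatch the lid, then lift the lid by the handle until its front edge stands at least 10 cm above the chest and leave it standing open there. Leave everything else on the bench as it is.

Things in the scene. Friction and masses are not known exactly. Their poses are not given: they have to be found in the camera images.
- chest: The closed aluminium chest, fixed to the bench, 280 mm (x, front to back) by 380 mm (y) and 157 mm high with its lid. Origin: centre of its underside; -x is its front, z up. The lid's flat upper face is 156.5 mm above the origin while shut. The T-handle's axis is vertical and lies 70 mm in front of the chest's centre (x = -70 mm, y = 0).
- lid_hinge (a point): A point on the lid's hinge line, at the middle of the chest's back edge: 140 mm behind the chest's centre, 130.5 mm above its underside. Its axes turn with the lid; the hinge line is its y axis; +z is the lid's upward normal.
- lid (a joint): Opening angle of the lid in rad, 0 shut, 1.3 wide open; its front edge (280 mm from the hinge) rises. A stiff hinge: the lid stays where it is left. Lifting at the handle, 210 mm from the hinge, takes 4 to 12 N. While latched it will not rise.
- handle_top (a point): Centre of the top face of the yellow T-handle's bar, on its turning axis; z up, y along the bar, turns with it. Bar 80 long, 18 wide, 20 mm high. Shut, it lies along the chest's y in a close pocket, top level with the lid. Popped out, its underside is 7 mm and its top 27 mm above the lid's face: grip it across its 18 mm with the fingertips 2 to 4 mm above the lid.
- handle_pop (a joint): How far the T-handle has come out of the lid, m: 0 in, 0.028 fully out. A spring pushes it out (about 10 N when in, 5 N when out) once the catch is released; while the button is still held down it rises only 1 to 3 mm; it comes out as the button is let go.
- handle_turn (a joint): Turn of the T-handle in rad, counter-clockwise seen from above: 0 latched (bar along the chest's y), 1.45 at its stop. It turns only when popped out, takes about 0.2 N m, and stays where it is left. The lid is free from about 1.2 rad on.
- release_button: The red round button, 14 mm in diameter, standing 18 mm up from the middle of the bar's top face. Origin on its axis, level with the bar's top when not pressed; z up. It goes straight down against a spring: 2 N at first, up to 6 N deeper. More than 15 N on it breaks the catch.
- button_top (a point): Centre of the button's top face. How far it must be pressed differs from chest to chest (2 to 13 mm, cannot be seen): where the catch lets go the force jumps to about 10 N, and 1 to 2 mm further there is a hard stop. Then let it up: the handle follows and comes out.
- discs: bystander: stack of grinding discs, 125 mm in diameter, 18 mm high, origin under its centre
- tape: bystander: yellow tape measure, 65 x 35 x 65 mm, origin under its centre
- glue: bystander: white and blue glue bottle, 50 mm in diameter, 160 mm high, origin under its centre
- spray_a: bystander: green spray can, 64 mm in diameter, 150 mm high, origin under its centre
- spray_b: bystander: orange spray can, 64 mm in diameter, 150 mm high, origin under its centre

How it is judged:
On the way, in this order (a step that is already met when the one before it is completed fails the run):
1. the T-handle has popped out, not yet turned (value of joint handle_pop above 0.024 m and value of joint handle_turn below 0.3 rad), for 0.2 s.
2. the T-handle has been turned to its stop while the lid is still down (value of joint handle_turn above 1.25 rad and value of joint lid below 0.1 rad), for 0.1 s.
At the end, for the whole second after the job is handed in: The lid stands open by at least 0.33 rad (front edge 9 cm or more above the chest) and at rest, the T-handle still out (over 20 mm) and turned (over 1.1 rad) (value of joint lid above 0.33 rad and velocity of joint lid between -0.05 and 0.05 rad/s and value of joint handle_turn above 1.1 rad and value of joint handle_pop above 0.02 m); the robot touches nothing.
It fails at once if the release button is pressed with more than 15 N (contact force between anything else and release_button above 15 N).
It fails at once if a bystander is moved more than 25 mm (distance of any of discs, tape, glue, spray_a, spray_b from where it was at the start of the episode above 0.025 m).
It fails at once if a bottle or can is knocked over (angle between any of glue, spray_a, spray_b's own z axis and vertical above 0.5 rad).
It also fails if it takes over 48 s, if anything falls off the work surface, if the arm or the gripper's body presses on something with over 40 N, if the wrist force passes 120 N, or if a joint passes its speed limit or range.

ROBOT

A 6-joint arm with a two-finger parallel gripper is mounted at the origin on the work surface. World frame = base frame: x ahead of the robot, y to its left, z up, the work surface at z = 0. Lengths are in m, angles in rad, forces in N, time in s.
With the tool pointing down it reaches from about 0.4 to 0.825 m from the base axis. Payload 7 kg.
Tool frame: the origin (TCP) lies midway between the tips of the shut fingers; the grasp point (between the pads) lies 19 mm behind it; z points along the fingers, y is the line along which they close (so a half turn about z gives the same grasp; the last joint's range is limited). The gripper opens to 88 mm and grips with 3 to 60 N. Pads are 19 mm wide; open, the fingers measure 130 mm over their backs; the gripper's body (78 mm by 193 mm) begins 47 mm behind the grasp point.
Start: joints at [1.556, 0.359, 0.012, 0, -1.224, -0.288], TCP at [0.201, 0.644, 0.227] pointing down, gripper open.
Joint ranges: [-3.07, 3.07], [-1.43, 2.12], [-1.02, 1.25], [-3.03, 1.67], [-3.05, -0], [-3.03, 3.03]. Speed limits (rad/s): [2.39, 2.39, 3.01, 3.14, 3.14, 3.14].

INTERFACE

Orientations are given as [roll, pitch, yaw] about the fixed x, y, z axes, in that order (R = Rz(yaw) Ry(pitch) Rx(roll)).
In Python, from station import get_state, grab_frame, calibration, job_done, boxes_of, regions_of, spot_point gives the robot as it stands. The module is installed in compiled form; this text tells all that it offers.
- The arm moves only by the tool arm_command, never from a script. Its argument "commands" is a list of rows, each an object of numbers: "tx", "ty", "tz": the shift along the tool's x, y, z each as a share of 25 cm, from -1 to 1; "twist": the turn about the tool's z as a share of 180 degrees, from -1 to 1. A call has exactly 8 rows; each row is the pose to reach, as a shift and turn from the pose commanded when the call began, along the tool's axes at that moment, turning the shorter way round; what a row does not reach only later rows make up. A row lasts 1/12 s, in which the tool goes at most 41.7 mm and 7.16 degrees, less where a joint would pass 70% of its speed; a pose out of reach is approached as far as the arm can. A call with a number of a shift or a turn outside -1 to 1 is refused whole. A call with a gripper value outside its range is refused whole. "claw" is the opening, from 0 (shut) to 1 (fully open), set as the call begins (left out, the last holds). The fingers move at their own pace and stop on an object; "grip_force" is the grip in N (left out, the last holds). Time passes only in rows, so rows that repeat a pose let the fingers close, or fill a call up. It gives the time, the measured TCP pose, the force, the opening and the grip force at its end, in the units of the state.
- get_state(): the state, without advancing time (a new reading comes with each control period).
- grab_frame(name): name is "side" or "top"; returns the picture (400x640x3 uint8, red, green, blue); there is no depth.
- calibration(name): a dict with "camera_matrix" (3x3 intrinsics, pixels), "k1" (the pictures are not rectified: a ray, as slopes to the right and down, at radius r is drawn at 1 + k1 r^2 times it, then the intrinsics apply), "extrinsics" (4x4, takes a point from camera to world coordinates). Camera axes: x right, y down, z forward; pixel columns grow to the right and rows downward; lengths in m; the calibration is good to about 2 mm. A picture is of the moment at which its call begins. calibration takes no time and is no camera call.
- job_done(): hands the job in; it is judged then, once.
Trained networks look in the newest picture that a camera, given by its name, has taken for a name from the list of things; names that differ only in an ending like _2 or _b are one class to them, and where a whole thing is asked for, a point or a joint stands for the part that bears it (a point fixed in the world has none). Each returns a list of dicts, best first, with "score" (0 to 1); they miss things now and then, are a little off and sometimes report something else, mostly with a low value. They report only what shows in the picture. A call takes as long as a camera call.
- boxes_of(query, camera): "rect" ([left, top, right, bottom] in pixels, round what is visible of it).
- regions_of(query, camera): "region" (400x640 bool, what is visible of it) and "rect" ([left, top, right, bottom] in pixels, round what is visible of it).
- spot_point(query, camera): "uv" ([column, row] in pixels: a listed point, or the origin of a listed thing).
The state is a dict: "t": time; "q": joint angles; "qd": joint speeds; "joint_efforts": joint torques, N m; "eef_pos": TCP position; "ee_rot": TCP orientation; "force": force on the tool from outside, world axes, zero at the start; "moment": the same for the moment, N m; "width": finger opening in m; "gripper_force": force on a finger pad.
Only numpy, scipy, OpenCV 4.12 (cv2) and the standard library are available. Lean on these libraries where they do the work, as an engineer would, in place of code of your own. Each camera call takes 0.05 s, during which the arm holds its last target. There are 200 camera calls.

## Working session

There is one attempt and no reset: what is moved stays moved. The work goes in short steps, Python scripts to look and compute and a tool call to move; the robot and the scene stay as the last step left them, time stands still between calls to the robot, and variables do not carry over. Pictures are saved under pics/ and viewed, at most 10 in all, crops included, and the job is handed in when it is done.

Besides the shell and the picture viewer there is one more tool, called as a command line: name --argument value ..., lists and objects as JSON in quotes. arm_command: Moves the arm, as the interface text tells. Shift numbers are shares of 25 cm and turn numbers shares of 180 degrees, none past 1 either way. Its arguments: {"type":"object","properties":{"commands":{"type":"array"},"claw":{"type":"number"},"grip_force":{"type":"number"}},"required":["commands"]}

```bash
mkdir -p pics; cat > h.py <<'E'
import numpy as np, cv2
from station import *
def ray(cam,uv):
    c=calibration(cam);K=np.array(c["camera_matrix"]);E=np.array(c["extrinsics"])
    d=np.array([(uv[0]-K[0,2])/K[0,0],(uv[1]-K[1,2])/K[1,1]]);u=d.copy()
    for _ in range(20): u=d/(1+c["k1"]*(u@u))
    v=E[:3,:3]@np.array([u[0],u[1],1]);return E[:3,3],v/np.linalg.norm(v)
def tri(a,b):
    (p,u),(q,v)=ray("side",a),ray("top",b)
    s=np.linalg.lstsq(np.c_[u,-v],q-p,rcond=None)[0]
    x,y=p+s[0]*u,q+s[1]*v
    return (x+y)/2,np.linalg.norm(x-y)
def onz(cam,uv,z):
    p,u=ray(cam,uv);return p+u*(z-p[2])/u[2]
E
python3 - <<'E'
from h import *
for c in("side","top"):
    f=grab_frame(c);cv2.imwrite(f"pics/{c}0.png",f[:,:,::-1])
    E=np.array(calibration(c)["extrinsics"]);print(c,E[:3,3].round(3),E[:3,2].round(2))
pts={}
for q in("button_top","handle_top","chest","lid_hinge","release_button","discs","tape","glue","spray_a"):
    r={c:[(np.round(d["uv"],1).tolist(),round(d["score"],2)) for d in spot_point(q,c)[:3]] for c in("side","top")}
    print(q,r)
    if r["side"] and r["top"]: print("   ",tri(r["side"][0][0],r["top"][0][0]))
s=get_state();print(s)
E
```

```text
side [0.031 0.003 1.412] [ 0.4   0.04 -0.92]
top [0.386 0.052 1.197] [ 0.19 -0.02 -0.98]
button_top {'side': [([311.6, 218.5], 0.41)], 'top': [([305.0, 223.6], 0.69), ([300.5, 228.9], 0.37)]}
    (array([0.52061669, 0.0729385 , 0.17961727]), np.float64(0.0035136584265050763))
handle_top {'side': [([312.5, 221.6], 0.76), ([408.2, 251.5], 0.21)], 'top': [([304.6, 225.9], 0.75)]}
    (array([0.51663834, 0.07226078, 0.16713531]), np.float64(0.00040470996298516064))
chest {'side': [([321.3, 221.1], 0.86)], 'top': [([310.4, 213.0], 0.73)]}
    (array([0.57069081, 0.05587045, 0.03832803]), np.float64(0.004870178262236069))
lid_hinge {'side': [([335.4, 165.5], 0.63)], 'top': [([319.5, 156.4], 0.74)]}
    (array([0.71616162, 0.02943754, 0.11975717]), np.float64(0.005834380853059181))
release_button {'side': [([313.5, 222.9], 0.58), ([318.0, 223.3], 0.52)], 'top': [([404.2, 231.1], 0.66), ([303.7, 229.1], 0.45)]}
    (array([ 0.38775092, -0.01143922,  0.65711309]), np.float64(0.1635156551461309))
discs {'side': [([264.1, 281.6], 0.67)], 'top': [([259.6, 276.2], 0.84)]}
    (array([ 0.39138702,
[... 493 characters left out ...]
67]), np.float64(0.01464821103011081))
{'t': 1.0, 'q': array([ 1.55606570e+00,  3.58573291e-01,  1.18621528e-02,  7.81096038e-07,
       -1.22407190e+00, -2.88112174e-01]), 'qd': array([-0.00010714,  0.00290546,  0.00019508,  0.00213006, -0.00091423,
       -0.00146053]), 'joint_efforts': array([-3.10216812e-03, -5.82389796e+01,  2.93291062e+01,  7.00257003e+00,
        1.23518292e-02, -1.96882604e-05]), 'eef_pos': array([0.20131195, 0.64424796, 0.22656217]), 'ee_rot': array([-3.14157971e+00,  3.07073723e-06, -3.02842532e-01]), 'force': array([-0.53421881, -0.12689996,  0.46567653]), 'moment': array([-0.0827533 ,  0.00755215,  0.04116904]), 'gripper_force': 0.0, 'width': 0.08761357298948497}
```

```bash
python3 - <<'E'
import cv2
for c in("side","top"):
    f=cv2.imread(f"pics/{c}0.png");cv2.imwrite(f"pics/{c}c.png",cv2.resize(f[120:320,180:440],None,fx=3,fy=3,interpolation=cv2.INTER_CUBIC))
E
```

```text
(no output)
```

View pics/sidec.png

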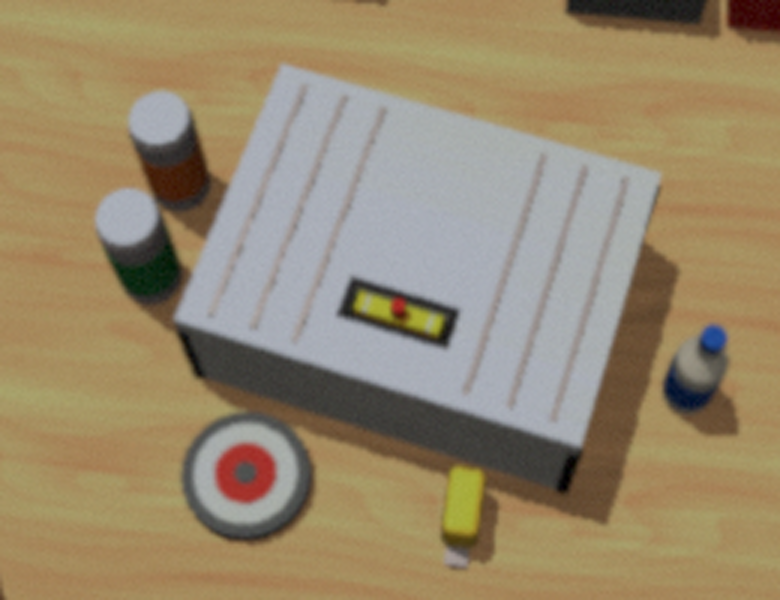

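View pics/topc.png

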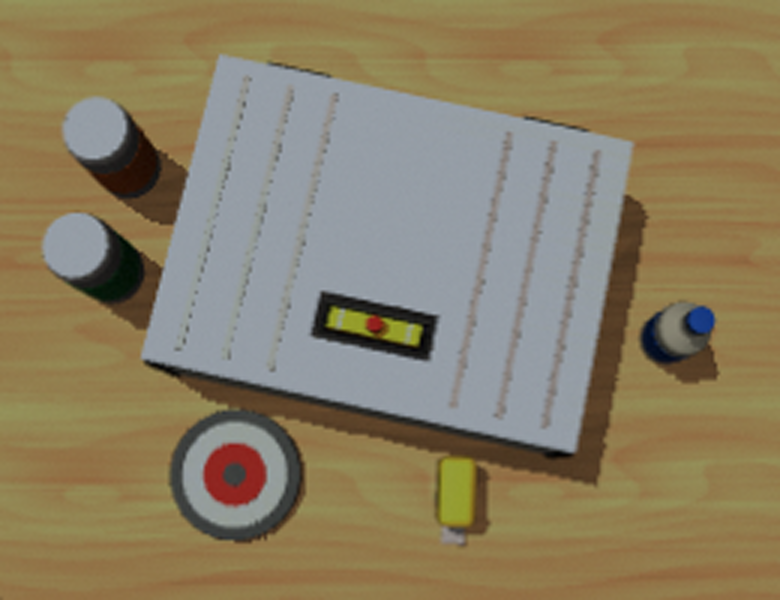

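The side view shows the chest with the bar at about (313,223), its red button in the middle. In the top view the button is at about (305,228). The cans stand on its left, the glue on the right, and the discs and tape in front. Next I measure the lid corners, button and bar precisely.

```bash
python3 - <<'E'
from h import *
S=[(283,66),(660,172),(580,445),(178,320)];T=[(220,57),(633,142),(577,455),(145,360)]
f=lambda p:(p[0]/3+180-.33,p[1]/3+120-.33)
C=[]
for a,b in zip(S,T):
    x,e=tri(f(a),f(b));C.append(x);print(x.round(4),round(e,4), onz("side",f(a),.1565).round(4),onz("top",f(b),.1565).round(4))
C=np.array(C);bl,br,fr,fl=C
print("len",np.linalg.norm(bl-br),np.linalg.norm(fl-fr),np.linalg.norm(bl-fl),np.linalg.norm(br-fr))
print("yaw",np.arctan2(*(-(br-bl)[[0,1]]*[-1,1])),np.arctan2(*(-(fr-fl)[[0,1]]*[-1,1])),np.arctan2(*(bl-fl)[[1,0]]),np.arctan2(*(br-fr)[[1,0]]))
c=C.mean(0);print("centre",c)
for cam in("side","top"):
    im=cv2.imread(f"pics/{cam}0.png").astype(int)[200:250,280:345]
    b,g,r=im[...,0],im[...,1],im[...,2]
    red=((r-g>60)&(r>90));yel=((r-b>60)&(g-b>50))
    for n,m,z in(("red",red,.17),("yel",yel|red,.1565)):
        v,u=np.nonzero(m);uv=(u.mean()+280,v.mean()+200)
        print(cam,n,m.sum(),np.round(uv,2),onz(cam,uv,z).round(4))
        if n=="yel":
            P=np.array([onz(cam,(a+280,b+200),z)[:2] for a,b in zip(u,v)]);w,V=np.linalg.eigh(np.cov(P.T));d=V[:,1]*np.sign(V[1,1]);print(" bar dir",d,"yaw",np.arctan2(-d[0],d[1]))
    globals()[cam]=None
E
```

```text
[0.7497 0.2088 0.1704] 0.0017 [0.7578 0.2102 0.1565] [0.7547 0.2118 0.1565]
[ 0.6712 -0.1549  0.1712] 0.0017 [ 0.6791 -0.1576  0.1565] [ 0.675  -0.1571  0.1565]
[ 0.4004 -0.0957  0.1784] 0.0007 [ 0.407  -0.0978  0.1565] [ 0.4006 -0.0985  0.1565]
[0.4816 0.2655 0.1725] 0.0006 [0.4874 0.2686 0.1565] [0.4831 0.2692 0.1565]
len 0.37212199975145505 0.3702970419366238 0.2740855862374281 0.27732328490623753
yaw -0.21270910392334372 -0.22122163343142265 -0.2085690030708431 -0.21541639707257643
centre [0.57572917 0.05591981 0.17312357]
side red 20 [312.5 221.5] [0.5158 0.0719 0.17  ]
side yel 200 [312.42 224.06] [0.5137 0.0721 0.1565]
 bar dir [0.21947714 0.97561764] yaw -0.22127850954808806
top red 22 [304.5  227.27] [0.5127 0.0727 0.17  ]
top yel 183 [304.43 228.19] [0.512  0.0731 0.1565]
 bar dir [0.21206886 0.97725473] yaw -0.21369148351741032
```

arm_command --commands '[{"tx": 0.94, "ty": 0.91, "tz": 0, "twist": 0.236}, {"tx": 0.94, "ty": 0.91, "tz": 0, "twist": 0.236}, {"tx": 0.94, "ty": 0.91, "tz": 0, "twist": 0.236}, {"tx": 0.94, "ty": 0.91, "tz": 0, "twist": 0.236}, {"tx": 0.94, "ty": 0.91, "tz": 0, "twist": 0.236}, {"tx": 0.94, "ty": 0.91, "tz": 0, "twist": 0.236}, {"tx": 0.94, "ty": 0.91, "tz": 0, "twist": 0.236}, {"tx": 0.94, "ty": 0.91, "tz": 0, "twist": 0.236}]' --claw 0 --grip_force 20

```text
t: 1.67
eef_pos: [0.3584, 0.3547, 0.2269]
ee_rot: [-3.141, 0.0, -1.045]
force: [0.1, -0.1, 0.0]
width: 0.0399
gripper_force: 0.0
```

```bash
cat >> h.py <<'E'
from scipy.spatial.transform import Rotation as Rn
def go(p,yaw):
    s=get_state();R=Rn.from_euler("xyz",s["ee_rot"]).as_matrix()
    d=R.T@(np.array(p)-s["eef_pos"])/.25
    tw=-((yaw-s["ee_rot"][2]+np.pi)%(2*np.pi)-np.pi)/np.pi
    print("t",round(s["t"],2),"pos",s["eef_pos"].round(4),"rpy",s["ee_rot"].round(3),"q",s["q"].round(2),"F",s["force"].round(2),"w",round(s["width"],4))
    print("t xyz",d.round(4),"twist",round(tw,4))
E
python3 -c "
from h import *
go([.513,.0722,.205],-1.786)"
```

```text
t 1.67 pos [0.3584 0.3547 0.2269] rpy [-3.141  0.    -1.045] q [ 1.17  0.07 -0.36  0.   -1.14 -0.64] F [ 0.14 -0.11  0.01] w 0.0399
t xyz [1.2878 0.0321 0.0872] twist 0.2359
```

arm_command --commands '[{"tx": 1, "ty": 0.025, "tz": 0, "twist": 0.236}, {"tx": 1, "ty": 0.025, "tz": 0, "twist": 0.236}, {"tx": 1, "ty": 0.025, "tz": 0, "twist": 0.236}, {"tx": 1, "ty": 0.025, "tz": 0, "twist": 0.236}, {"tx": 1, "ty": 0.025, "tz": 0, "twist": 0.236}, {"tx": 1, "ty": 0.025, "tz": 0, "twist": 0.236}, {"tx": 1, "ty": 0.025, "tz": 0, "twist": 0.236}, {"tx": 1, "ty": 0.025, "tz": 0, "twist": 0.236}]'

```text
t: 2.33
eef_pos: [0.4787, 0.1356, 0.2266]
ee_rot: [-3.142, -0.0, -1.79]
force: [-0.5, 0.0, 0.1]
width: 0.0007
gripper_force: 0.0
```

```bash
python3 -c "
from h import *
go([.513,.0722,.205],-1.786)"
```

```text
t 2.33 pos [0.4787 0.1356 0.2266] rpy [-3.142 -0.    -1.79 ] q [ 0.67  0.06 -0.37  0.   -1.14 -0.89] F [-0.46  0.    0.13] w 0.0007
t xyz [ 0.2176 -0.189   0.0863] twist -0.0014
```

arm_command --commands '[{"tx": 0.218, "ty": -0.189, "tz": 0}, {"tx": 0.218, "ty": -0.189, "tz": 0}, {"tx": 0.218, "ty": -0.189, "tz": 0.08}, {"tx": 0.218, "ty": -0.189, "tz": 0.12}, {"tx": 0.218, "ty": -0.189, "tz": 0.12}, {"tx": 0.218, "ty": -0.189, "tz": 0.12}, {"tx": 0.218, "ty": -0.189, "tz": 0.12}, {"tx": 0.218, "ty": -0.189, "tz": 0.12}]'

```text
invalid input
```

```bash
python3 - <<'E'
from h import *
go([.513,.0722,.1745],-1.786)
for c in("side","top"):
    f=grab_frame(c);cv2.imwrite(f"pics/{c}1.png",f[:,:,::-1])
a=[cv2.resize(cv2.imread(f"pics/{c}1.png")[180:270,260:360],None,fx=4,fy=4,interpolation=cv2.INTER_CUBIC) for c in("side","top")]
cv2.imwrite("pics/p1.png",np.hstack(a))
def proj(c,p):
    k=calibration(c);E=np.linalg.inv(np.array(k["extrinsics"]));q=E[:3,:3]@p+E[:3,3];u=q[:2]/q[2];u=u*(1+k["k1"]*u@u);K=np.array(k["camera_matrix"]);return u*[K[0,0],K[1,1]]+K[:2,2]
for c in("side","top"): print(c,[proj(c,p) for p in(get_state()["eef_pos"],np.array([.513,.0722,.1745]))])
E
```

```text
t 2.33 pos [0.4787 0.1356 0.2266] rpy [-3.142 -0.    -1.79 ] q [ 0.67  0.06 -0.37  0.   -1.14 -0.89] F [-0.46  0.    0.13] w 0.0007
t xyz [ 0.2176 -0.189   0.2083] twist -0.0014
side [array([284.90321404, 224.74106077]), array([312.26459652, 221.85754103])]
top [array([276.79926994, 238.9367078 ]), array([304.64516187, 226.95009494])]
```

View pics/p1.png

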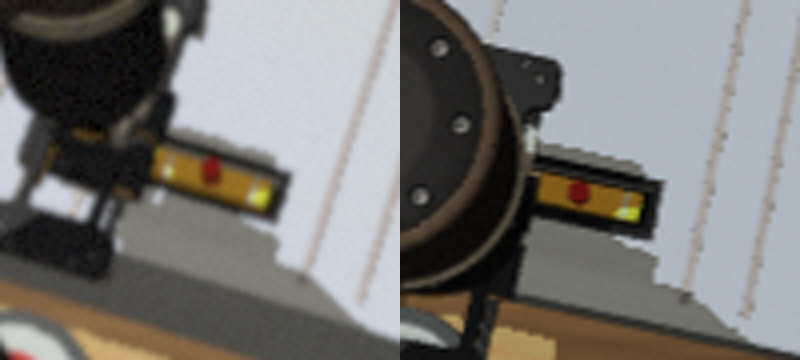

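The arm has not moved, because that row set was refused for leaving out twist. The button shows at about (312,222) in the side view and (305,227) in the top view, as my estimate predicts.

arm_command --commands '[{"tx": 0.218, "ty": -0.189, "tz": 0, "twist": 0}, {"tx": 0.218, "ty": -0.189, "tz": 0, "twist": 0}, {"tx": 0.218, "ty": -0.189, "tz": 0.08, "twist": 0}, {"tx": 0.218, "ty": -0.189, "tz": 0.12, "twist": 0}, {"tx": 0.218, "ty": -0.189, "tz": 0.12, "twist": 0}, {"tx": 0.218, "ty": -0.189, "tz": 0.12, "twist": 0}, {"tx": 0.218, "ty": -0.189, "tz": 0.12, "twist": 0}, {"tx": 0.218, "ty": -0.189, "tz": 0.12, "twist": 0}]'

```text
t: 3.1
eef_pos: [0.5128, 0.0755, 0.1975]
ee_rot: [-3.14, 0.001, -1.784]
force: [0.2, 0.2, 0.0]
width: 0.0008
gripper_force: 0.0
```

```bash
python3 -c "
from h import *
go([.513,.0722,.1745],-1.786)"
```

```text
t 3.1 pos [0.5128 0.0755 0.1975] rpy [-3.140e+00  1.000e-03 -1.784e+00] q [ 0.53  0.12 -0.37  0.   -1.07 -0.74] F [0.25 0.18 0.  ] w 0.0008
t xyz [ 0.0128 -0.0036  0.0919] twist 0.0007
```

arm_command --commands '[{"tx": 0, "ty": 0, "tz": 0.03, "twist": 0}, {"tx": 0, "ty": 0, "tz": 0.06, "twist": 0}, {"tx": 0, "ty": 0, "tz": 0.07, "twist": 0}, {"tx": 0, "ty": 0, "tz": 0.07, "twist": 0}, {"tx": 0, "ty": 0, "tz": 0.07, "twist": 0}, {"tx": 0, "ty": 0, "tz": 0.07, "twist": 0}, {"tx": 0, "ty": 0, "tz": 0.07, "twist": 0}, {"tx": 0, "ty": 0, "tz": 0.07, "twist": 0}]'

```text
t: 3.77
eef_pos: [0.5127, 0.0744, 0.1793]
ee_rot: [-3.141, 0.0, -1.786]
force: [-0.6, -0.3, -0.2]
width: 0.0007
gripper_force: 0.0
```

```bash
python3 -c "
from h import *
go([.513,.0722,.1745],-1.786)"
```

```text
t 3.77 pos [0.5127 0.0744 0.1793] rpy [-3.141  0.    -1.786] q [ 0.52  0.14 -0.4   0.   -1.03 -0.74] F [-0.63 -0.26 -0.15] w 0.0007
t xyz [ 0.0085 -0.003   0.0191] twist 0.0001
```

arm_command --commands '[{"tx": 0.008, "ty": -0.003, "tz": 0, "twist": 0}, {"tx": 0.008, "ty": -0.003, "tz": 0.005, "twist": 0}, {"tx": 0.008, "ty": -0.003, "tz": 0.01, "twist": 0}, {"tx": 0.008, "ty": -0.003, "tz": 0.015, "twist": 0}, {"tx": 0.008, "ty": -0.003, "tz": 0.018, "twist": 0}, {"tx": 0.008, "ty": -0.003, "tz": 0.02, "twist": 0}, {"tx": 0.008, "ty": -0.003, "tz": 0.022, "twist": 0}, {"tx": 0.008, "ty": -0.003, "tz": 0.022, "twist": 0}]'

```text
t: 4.43
eef_pos: [0.5128, 0.0723, 0.1738]
ee_rot: [-3.141, -0.0, -1.785]
force: [-1.4, -0.5, 4.6]
width: 0.001
gripper_force: 2.2
```

arm_command --commands '[{"tx": 0, "ty": 0, "tz": 0.001, "twist": 0}, {"tx": 0, "ty": 0, "tz": 0.002, "twist": 0}, {"tx": 0, "ty": 0, "tz": 0.003, "twist": 0}, {"tx": 0, "ty": 0, "tz": 0.004, "twist": 0}, {"tx": 0, "ty": 0, "tz": 0.004, "twist": 0}, {"tx": 0, "ty": 0, "tz": 0.004, "twist": 0}, {"tx": 0, "ty": 0, "tz": 0.004, "twist": 0}, {"tx": 0, "ty": 0, "tz": 0.004, "twist": 0}]'

```text
t: 5.1
eef_pos: [0.5128, 0.0723, 0.1726]
ee_rot: [3.142, -0.0, -1.786]
force: [-2.1, -0.7, 5.3]
width: 0.0008
gripper_force: 2.4
```

arm_command --commands '[{"tx": 0, "ty": 0, "tz": 0.001, "twist": 0}, {"tx": 0, "ty": 0, "tz": 0.002, "twist": 0}, {"tx": 0, "ty": 0, "tz": 0.003, "twist": 0}, {"tx": 0, "ty": 0, "tz": 0.004, "twist": 0}, {"tx": 0, "ty": 0, "tz": 0.004, "twist": 0}, {"tx": 0, "ty": 0, "tz": 0.004, "twist": 0}, {"tx": 0, "ty": 0, "tz": 0.004, "twist": 0}, {"tx": 0, "ty": 0, "tz": 0.004, "twist": 0}]'

```text
t: 5.77
eef_pos: [0.5128, 0.0723, 0.1715]
ee_rot: [3.142, -0.0, -1.786]
force: [-2.1, -1.0, 5.6]
width: 0.0002
gripper_force: 2.3
```

arm_command --commands '[{"tx": 0, "ty": 0, "tz": 0.001, "twist": 0}, {"tx": 0, "ty": 0, "tz": 0.002, "twist": 0}, {"tx": 0, "ty": 0, "tz": 0.003, "twist": 0}, {"tx": 0, "ty": 0, "tz": 0.004, "twist": 0}, {"tx": 0, "ty": 0, "tz": 0.004, "twist": 0}, {"tx": 0, "ty": 0, "tz": 0.004, "twist": 0}, {"tx": 0, "ty": 0, "tz": 0.004, "twist": 0}, {"tx": 0, "ty": 0, "tz": 0.004, "twist": 0}]'

```text
t: 6.43
eef_pos: [0.5128, 0.0723, 0.1705]
ee_rot: [3.142, -0.0, -1.786]
force: [-1.9, -0.9, 4.3]
width: 0.0002
gripper_force: 2.4
```

arm_command --commands '[{"tx": 0, "ty": 0, "tz": 0.001, "twist": 0}, {"tx": 0, "ty": 0, "tz": 0.002, "twist": 0}, {"tx": 0, "ty": 0, "tz": 0.003, "twist": 0}, {"tx": 0, "ty": 0, "tz": 0.004, "twist": 0}, {"tx": 0, "ty": 0, "tz": 0.004, "twist": 0}, {"tx": 0, "ty": 0, "tz": 0.004, "twist": 0}, {"tx": 0, "ty": 0, "tz": 0.004, "twist": 0}, {"tx": 0, "ty": 0, "tz": 0.004, "twist": 0}]'

```text
t: 7.1
eef_pos: [0.5129, 0.0723, 0.1696]
ee_rot: [-3.142, 0.0, -1.786]
force: [-2.6, -0.8, 5.0]
width: 0.0004
gripper_force: 2.5
```

arm_command --commands '[{"tx": 0, "ty": 0, "tz": 0.001, "twist": 0}, {"tx": 0, "ty": 0, "tz": 0.002, "twist": 0}, {"tx": 0, "ty": 0, "tz": 0.003, "twist": 0}, {"tx": 0, "ty": 0, "tz": 0.004, "twist": 0}, {"tx": 0, "ty": 0, "tz": 0.004, "twist": 0}, {"tx": 0, "ty": 0, "tz": 0.004, "twist": 0}, {"tx": 0, "ty": 0, "tz": 0.004, "twist": 0}, {"tx": 0, "ty": 0, "tz": 0.004, "twist": 0}]'

```text
t: 7.77
eef_pos: [0.5128, 0.0723, 0.1686]
ee_rot: [3.142, -0.0, -1.786]
force: [-1.9, -0.1, 5.6]
width: 0.0006
gripper_force: 2.6
```

arm_command --commands '[{"tx": 0, "ty": 0, "tz": 0.001, "twist": 0}, {"tx": 0, "ty": 0, "tz": 0.002, "twist": 0}, {"tx": 0, "ty": 0, "tz": 0.003, "twist": 0}, {"tx": 0, "ty": 0, "tz": 0.004, "twist": 0}, {"tx": 0, "ty": 0, "tz": 0.004, "twist": 0}, {"tx": 0, "ty": 0, "tz": 0.004, "twist": 0}, {"tx": 0, "ty": 0, "tz": 0.004, "twist": 0}, {"tx": 0, "ty": 0, "tz": 0.004, "twist": 0}]'

```text
t: 8.43
eef_pos: [0.5128, 0.0723, 0.1677]
ee_rot: [3.142, 0.0, -1.786]
force: [-2.6, -0.7, 6.8]
width: 0.0002
gripper_force: 3.2
```

arm_command --commands '[{"tx": 0, "ty": 0, "tz": 0.001, "twist": 0}, {"tx": 0, "ty": 0, "tz": 0.002, "twist": 0}, {"tx": 0, "ty": 0, "tz": 0.003, "twist": 0}, {"tx": 0, "ty": 0, "tz": 0.004, "twist": 0}, {"tx": 0, "ty": 0, "tz": 0.004, "twist": 0}, {"tx": 0, "ty": 0, "tz": 0.004, "twist": 0}, {"tx": 0, "ty": 0, "tz": 0.004, "twist": 0}, {"tx": 0, "ty": 0, "tz": 0.004, "twist": 0}]'

```text
t: 9.1
eef_pos: [0.513, 0.0723, 0.1673]
ee_rot: [-3.141, 0.0, -1.785]
force: [-5.2, 0.5, 10.1]
width: 0.0006
gripper_force: 5.4
```

arm_command --commands '[{"tx": 0, "ty": 0, "tz": -0.02, "twist": 0}, {"tx": 0, "ty": 0, "tz": -0.06, "twist": 0}, {"tx": 0, "ty": 0, "tz": -0.1, "twist": 0}, {"tx": 0, "ty": 0, "tz": -0.14, "twist": 0}, {"tx": 0, "ty": 0, "tz": -0.18, "twist": 0}, {"tx": 0, "ty": 0, "tz": -0.22, "twist": 0}, {"tx": 0, "ty": 0, "tz": -0.26, "twist": 0}, {"tx": 0, "ty": 0, "tz": -0.26, "twist": 0}]'

```text
t: 9.77
eef_pos: [0.514, 0.0727, 0.2339]
ee_rot: [-3.139, 0.002, -1.785]
force: [-0.3, 0.6, 0.3]
width: 0.0004
gripper_force: 0.0
```

```bash
python3 - <<'E'
from h import *
go([.513,.0722,.1595],-1.786)
for c in("side","top"):
    f=grab_frame(c);cv2.imwrite(f"pics/{c}2.png",f[:,:,::-1])
a=[cv2.resize(cv2.imread(f"pics/{c}2.png")[170:270,260:360],None,fx=4,fy=4,interpolation=cv2.INTER_CUBIC) for c in("side","top")]
cv2.imwrite("pics/p2.png",np.hstack(a))
E
```

```text
t 9.77 pos [0.514  0.0727 0.2339] rpy [-3.139e+00  2.000e-03 -1.785e+00] q [ 0.52  0.09 -0.32  0.   -1.15 -0.73] F [-0.28  0.59  0.33] w 0.0004
t xyz [0.0033 0.0042 0.2978] twist 0.0002
```

View pics/p2.png

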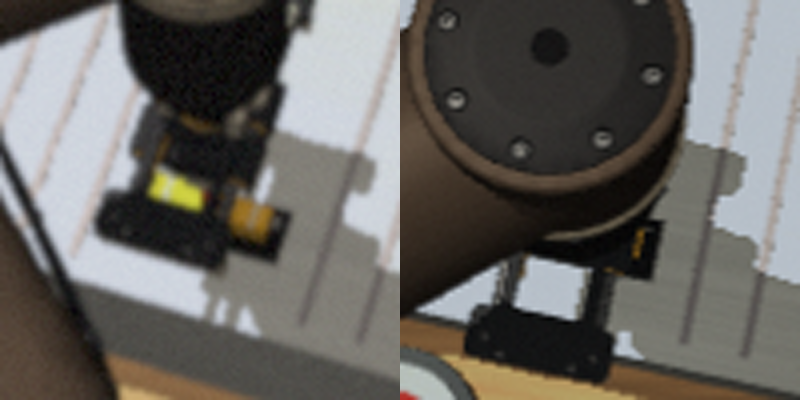

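The side view shows the bar at about (298–328, 217–227), partly hidden by the gripper. I hold it against the outlines predicted for the in and out positions.

```bash
cat >> h.py <<'E'
def proj(c,p):
    k=calibration(c);E=np.linalg.inv(np.array(k["extrinsics"]));q=E[:3,:3]@np.array(p)+E[:3,3];u=q[:2]/q[2];u=u*(1+k["k1"]*u@u);K=np.array(k["camera_matrix"]);return u*[K[0,0],K[1,1]]+K[:2,2]
def outline(c,im,z,turn,col,off,f,ctr=(.513,.0722)):
    a=-.215+turn;R=np.array([[np.cos(a),-np.sin(a)],[np.sin(a),np.cos(a)]])
    P=[(proj(c,[*(R@[x,y]+ctr),z])-off+.5)*f for x,y in((-.009,-.04),(.009,-.04),(.009,.04),(-.009,.04))]
    cv2.polylines(im,[np.int32(P)],True,col,1)
E
python3 - <<'E'
from h import *
out=[]
for n in(0,2):
    im=cv2.resize(cv2.imread(f"pics/side{n}.png")[200:250,280:345],None,fx=6,fy=6,interpolation=cv2.INTER_NEAREST)
    outline("side",im,.1565,0,(255,0,0),(280,200),6);outline("side",im,.1845,0,(0,255,0),(280,200),6);out.append(im)
cv2.imwrite("pics/o2.png",np.hstack(out))
E
```

```text
(no output)
```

View pics/o2.png

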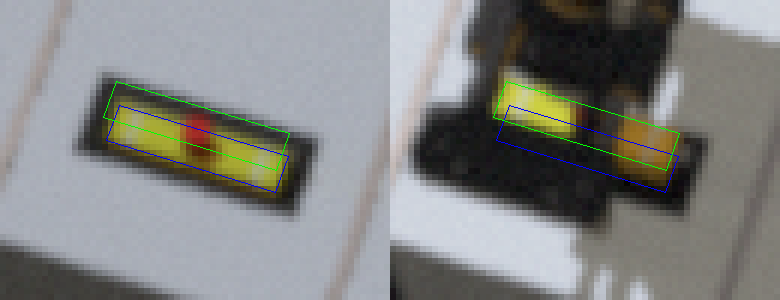

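The bar matches the green (popped out) outline, so I open the gripper and descend around it.

arm_command --commands '[{"tx": 0, "ty": 0, "tz": 0, "twist": 0}, {"tx": 0, "ty": 0, "tz": 0, "twist": 0}, {"tx": 0, "ty": 0, "tz": 0, "twist": 0}, {"tx": 0, "ty": 0, "tz": 0, "twist": 0}, {"tx": 0, "ty": 0, "tz": 0.03, "twist": 0}, {"tx": 0, "ty": 0, "tz": 0.06, "twist": 0}, {"tx": 0, "ty": 0, "tz": 0.09, "twist": 0}, {"tx": 0, "ty": 0, "tz": 0.12, "twist": 0}]' --claw 0.65

```text
t: 10.53
eef_pos: [0.5125, 0.0722, 0.2003]
ee_rot: [3.141, -0.0, -1.786]
force: [0.1, -0.9, 0.3]
width: 0.0481
gripper_force: 0.0
```

```bash
python3 -c "
from h import *
go([.513,.0722,.1605],-1.786)"
```

```text
t 10.53 pos [0.5125 0.0722 0.2003] rpy [ 3.141 -0.    -1.786] q [ 0.52  0.12 -0.37 -0.   -1.08 -0.73] F [ 0.11 -0.88  0.33] w 0.0481
t xyz [-0.0005 -0.0022  0.1592] twist 0.0001
```

arm_command --commands '[{"tx": 0, "ty": 0, "tz": 0.04, "twist": 0}, {"tx": 0, "ty": 0, "tz": 0.08, "twist": 0}, {"tx": 0, "ty": 0, "tz": 0.12, "twist": 0}, {"tx": 0, "ty": 0, "tz": 0.145, "twist": 0}, {"tx": 0, "ty": 0, "tz": 0.15, "twist": 0}, {"tx": 0, "ty": 0, "tz": 0.15, "twist": 0}, {"tx": 0, "ty": 0, "tz": 0.15, "twist": 0}, {"tx": 0, "ty": 0, "tz": 0.15, "twist": 0}]'

```text
t: 11.2
eef_pos: [0.5133, 0.0725, 0.1646]
ee_rot: [-3.141, 0.001, -1.786]
force: [0.0, 0.3, -0.2]
width: 0.0575
gripper_force: 0.0
```

```bash
python3 -c "
from h import *
go([.513,.0722,.1600],-1.786)"
```

```text
t 11.2 pos [0.5133 0.0725 0.1646] rpy [-3.141e+00  1.000e-03 -1.786e+00] q [ 0.52  0.15 -0.42  0.   -1.   -0.73] F [ 0.03  0.26 -0.21] w 0.0575
t xyz [0.0014 0.0009 0.0185] twist 0.0001
```

arm_command --commands '[{"tx": 0, "ty": 0, "tz": 0.01, "twist": 0}, {"tx": 0, "ty": 0, "tz": 0.017, "twist": 0}, {"tx": 0, "ty": 0, "tz": 0.017, "twist": 0}, {"tx": 0, "ty": 0, "tz": 0.017, "twist": 0}, {"tx": 0, "ty": 0, "tz": 0.017, "twist": 0}, {"tx": 0, "ty": 0, "tz": 0.017, "twist": 0}, {"tx": 0, "ty": 0, "tz": 0.017, "twist": 0}, {"tx": 0, "ty": 0, "tz": 0.017, "twist": 0}]' --claw 0.1 --grip_force 40

```text
t: 11.87
eef_pos: [0.5127, 0.0724, 0.1599]
ee_rot: [3.141, 0.0, -1.786]
force: [-1.5, 0.4, 1.6]
width: 0.0174
gripper_force: 40.0
```

arm_command --commands '[{"tx": 0, "ty": 0, "tz": 0, "twist": 0}, {"tx": 0, "ty": 0, "tz": 0, "twist": 0}, {"tx": 0, "ty": 0, "tz": 0, "twist": 0}, {"tx": 0, "ty": 0, "tz": 0, "twist": 0}, {"tx": 0, "ty": 0, "tz": 0, "twist": 0}, {"tx": 0, "ty": 0, "tz": 0, "twist": 0}, {"tx": 0, "ty": 0, "tz": 0, "twist": 0}, {"tx": 0, "ty": 0, "tz": 0, "twist": 0}]'

```text
t: 12.53
eef_pos: [0.5128, 0.0724, 0.1599]
ee_rot: [3.141, 0.0, -1.786]
force: [-4.1, 2.1, 4.2]
width: 0.0176
gripper_force: 40.0
```

arm_command --commands '[{"tx": 0, "ty": 0, "tz": 0, "twist": -0.03}, {"tx": 0, "ty": 0, "tz": 0, "twist": -0.06}, {"tx": 0, "ty": 0, "tz": 0, "twist": -0.09}, {"tx": 0, "ty": 0, "tz": 0, "twist": -0.12}, {"tx": 0, "ty": 0, "tz": 0, "twist": -0.15}, {"tx": 0, "ty": 0, "tz": 0, "twist": -0.18}, {"tx": 0, "ty": 0, "tz": 0, "twist": -0.21}, {"tx": 0, "ty": 0, "tz": 0, "twist": -0.24}]'

```text
t: 13.2
eef_pos: [0.5131, 0.0724, 0.1599]
ee_rot: [-3.141, -0.0, -1.027]
force: [-1.8, 1.3, 3.3]
width: 0.0177
gripper_force: 40.0
```

arm_command --commands '[{"tx": 0, "ty": 0, "tz": 0, "twist": -0.03}, {"tx": 0, "ty": 0, "tz": 0, "twist": -0.06}, {"tx": 0, "ty": 0, "tz": 0, "twist": -0.09}, {"tx": 0, "ty": 0, "tz": 0, "twist": -0.12}, {"tx": 0, "ty": 0, "tz": 0, "twist": -0.15}, {"tx": 0, "ty": 0, "tz": 0, "twist": -0.18}, {"tx": 0, "ty": 0, "tz": 0, "twist": -0.2}, {"tx": 0, "ty": 0, "tz": 0, "twist": -0.21}]'

```text
t: 13.87
eef_pos: [0.5132, 0.0726, 0.1599]
ee_rot: [-3.141, -0.0, -0.368]
force: [-2.0, 1.5, 2.8]
width: 0.0176
gripper_force: 40.0
```

```bash
python3 - <<'E'
from h import *
go([.5128,.0724,.16],-1.786+1.45);print(get_state()["moment"])
f=grab_frame("side");cv2.imwrite("pics/side3.png",f[:,:,::-1])
im=cv2.resize(f[190:260,270:360,::-1],None,fx=6,fy=6,interpolation=cv2.INTER_NEAREST)
outline("side",im,.1845,1.45,(0,255,0),(270,190),6)
cv2.imwrite("pics/o3.png",im)
L=.043
for a in(.1,.2,.3,.4,.45,.5): print(a,"back",-.21*np.cos(a)+L*np.sin(a)+.21,"up",.21*np.sin(a)+L*np.cos(a)-L)
E
```

```text
t 13.87 pos [0.5132 0.0726 0.1599] rpy [-3.141 -0.    -0.368] q [ 0.52  0.16 -0.43 -0.   -0.99  0.68] F [-1.99  1.46  2.81] w 0.0176
t xyz [-0.0014  0.0014 -0.0006] twist -0.0103
[ 0.78135326  0.69729207 -0.17765451]
0.1 back 0.005341962207428191 up 0.020750196602789026
0.2 back 0.012728799877526897 up 0.04086342231413624
0.3 back 0.02208670617006034 up 0.06013871243128237
0.4 back 0.0333221799786661 up 0.07838347462694066
0.45 back 0.03960962647272076 up 0.08706198756452345
0.5 back 0.04632296016300244 up 0.09541541326816864
```

View pics/o3.png

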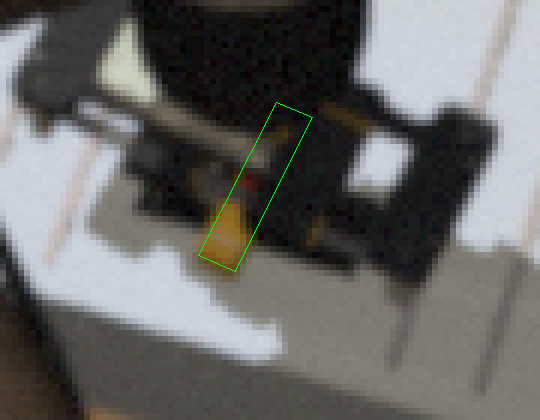

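The T-handle has turned and lies along the predicted outline, with its front end at about (307,230). Now I lift along the lid's arc.

arm_command --commands '[{"tx": 0.004, "ty": -0.001, "tz": -0.021, "twist": 0}, {"tx": 0.01, "ty": -0.0015, "tz": -0.042, "twist": 0}, {"tx": 0.015, "ty": -0.0025, "tz": -0.0625, "twist": 0}, {"tx": 0.021, "ty": -0.003, "tz": -0.083, "twist": 0}, {"tx": 0.028, "ty": -0.004, "tz": -0.1035, "twist": 0}, {"tx": 0.035, "ty": -0.005, "tz": -0.124, "twist": 0}, {"tx": 0.042, "ty": -0.0065, "tz": -0.144, "twist": 0}, {"tx": 0.05, "ty": -0.008, "tz": -0.1635, "twist": 0}]'

```text
t: 14.58
eef_pos: [0.525, 0.0696, 0.2005]
ee_rot: [3.141, 0.001, -0.373]
force: [3.6, 4.4, -13.3]
width: 0.018
gripper_force: 40.0
```

```bash
python3 -c "
from h import *
s=get_state();print(s['moment'],s['force'],s['eef_pos'],s['width'])"
```

```text
[ 1.044341   -0.60911696 -0.09770111] [  3.60124987   4.35307096 -13.26990006] [0.52499332 0.06961339 0.20046573] 0.018029856506798198
```

arm_command --commands '[{"tx": 0.01, "ty": -0.0015, "tz": -0.0235, "twist": 0}, {"tx": 0.025, "ty": -0.004, "tz": -0.054, "twist": 0}, {"tx": 0.041, "ty": -0.0065, "tz": -0.0845, "twist": 0}, {"tx": 0.058, "ty": -0.009, "tz": -0.114, "twist": 0}, {"tx": 0.077, "ty": -0.012, "tz": -0.143, "twist": 0}, {"tx": 0.096, "ty": -0.015, "tz": -0.171, "twist": 0}, {"tx": 0.111, "ty": -0.017, "tz": -0.1915, "twist": 0}, {"tx": 0.121, "ty": -0.019, "tz": -0.205, "twist": 0}]'

```text
t: 15.25
eef_pos: [0.5552, 0.0628, 0.2524]
ee_rot: [3.141, 0.001, -0.372]
force: [-0.3, 4.3, -12.6]
width: 0.0179
gripper_force: 40.0
```

arm_command --commands '[{"tx": 0, "ty": 0, "tz": 0, "twist": 0}, {"tx": 0, "ty": 0, "tz": 0, "twist": 0}, {"tx": 0, "ty": 0, "tz": 0, "twist": 0}, {"tx": 0, "ty": 0, "tz": 0, "twist": 0}, {"tx": 0, "ty": 0, "tz": 0, "twist": 0}, {"tx": 0, "ty": 0, "tz": 0, "twist": 0}, {"tx": 0, "ty": 0, "tz": 0, "twist": 0}, {"tx": 0, "ty": 0, "tz": 0, "twist": 0}]'

```text
t: 15.92
eef_pos: [0.5553, 0.0629, 0.2522]
ee_rot: [3.142, -0.001, -0.372]
force: [0.9, -0.2, -3.1]
width: 0.0177
gripper_force: 40.0
```

```bash
python3 - <<'E'
from h import *
go([.5128,.0724,.16],-1.786+1.45)
f=grab_frame("side");g=grab_frame("top")
cv2.imwrite("pics/p4.png",np.hstack([cv2.resize(x[120:300,180:400,::-1],None,fx=1.8,fy=1.8,interpolation=cv2.INTER_CUBIC) for x in(f,g)]))
E
```

```text
t 15.92 pos [0.5553 0.0629 0.2522] rpy [ 3.142e+00 -1.000e-03 -3.720e-01] q [ 0.46  0.15 -0.21  0.   -1.21  0.74] F [ 0.87 -0.21 -3.14] w 0.0177
t xyz [-0.1724  0.0263  0.3688] twist -0.0114
```

View pics/p4.png

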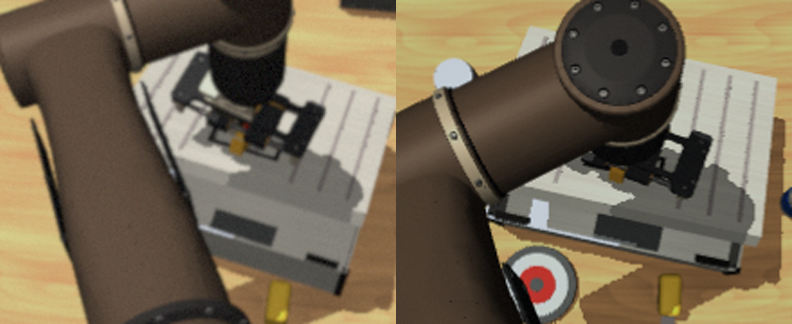

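Both views show the lid standing open, with the latch plate visible below its front edge and the bystanders in place. I release and retreat straight up.

arm_command --commands '[{"tx": 0, "ty": 0, "tz": 0, "twist": 0}, {"tx": 0, "ty": 0, "tz": 0, "twist": 0}, {"tx": 0, "ty": 0, "tz": 0, "twist": 0}, {"tx": 0, "ty": 0, "tz": 0, "twist": 0}, {"tx": 0, "ty": 0, "tz": 0, "twist": 0}, {"tx": 0, "ty": 0, "tz": 0, "twist": 0}, {"tx": 0, "ty": 0, "tz": 0, "twist": 0}, {"tx": 0, "ty": 0, "tz": 0, "twist": 0}]' --claw 0.65

```text
t: 16.68
eef_pos: [0.5551, 0.0631, 0.252]
ee_rot: [-3.142, -0.0, -0.372]
force: [0.8, 0.5, 0.4]
width: 0.0562
gripper_force: 0.0
```

arm_command --commands '[{"tx": 0, "ty": 0, "tz": -0.05, "twist": 0}, {"tx": 0, "ty": 0, "tz": -0.1, "twist": 0}, {"tx": 0, "ty": 0, "tz": -0.18, "twist": 0}, {"tx": 0, "ty": 0, "tz": -0.26, "twist": 0}, {"tx": 0, "ty": 0, "tz": -0.36, "twist": 0}, {"tx": 0, "ty": 0, "tz": -0.46, "twist": 0}, {"tx": 0, "ty": 0, "tz": -0.5, "twist": 0}, {"tx": 0, "ty": 0, "tz": -0.5, "twist": 0}]'

```text
t: 17.35
eef_pos: [0.5562, 0.0632, 0.38]
ee_rot: [-3.139, -0.004, -0.372]
force: [-0.3, 0.3, -0.0]
width: 0.0568
gripper_force: 0.0
```

arm_command --commands '[{"tx": -0.1, "ty": -0.1, "tz": 0, "twist": 0}, {"tx": -0.2, "ty": -0.2, "tz": 0, "twist": 0}, {"tx": -0.3, "ty": -0.3, "tz": 0, "twist": 0}, {"tx": -0.4, "ty": -0.4, "tz": 0, "twist": 0}, {"tx": -0.4, "ty": -0.5, "tz": 0, "twist": 0}, {"tx": -0.4, "ty": -0.6, "tz": 0, "twist": 0}, {"tx": -0.4, "ty": -0.7, "tz": 0, "twist": 0}, {"tx": -0.4, "ty": -0.7, "tz": 0, "twist": 0}]'

```text
t: 18.02
eef_pos: [0.526, 0.2658, 0.3741]
ee_rot: [3.139, 0.002, -0.37]
force: [0.7, -0.5, -0.1]
width: 0.0568
gripper_force: 0.0
```

```bash
python3 - <<'E'
from h import *
go([.5128,.0724,.16],-1.786+1.45)
f=grab_frame("side");g=grab_frame("top")
cv2.imwrite("pics/p5.png",np.hstack([cv2.resize(x[120:300,220:420,::-1],None,fx=2,fy=2,interpolation=cv2.INTER_CUBIC) for x in(f,g)]))
for q in("button_top","handle_top"):
    a,b=spot_point(q,"side"),spot_point(q,"top")
    if a and b: print(q,tri(a[0]["uv"],b[0]["uv"]),a[0]["score"],b[0]["score"])
for a in (.3,.4,.48): # expected handle_top
    x,z=-.21*np.cos(a)+.053*np.sin(a),.21*np.sin(a)+.053*np.cos(a)
    print(a,.513+(x+.21)*.977,.0722-(x+.21)*.213,.1305+z)
E
```

```text
t 18.02 pos [0.526  0.2658 0.3741] rpy [ 3.139e+00  2.000e-03 -3.700e-01] q [ 0.8   0.16  0.07 -0.   -1.49  0.4 ] F [ 0.71 -0.51 -0.14] w 0.0568
t xyz [0.2323 0.7381 0.8578] twist -0.0108
button_top (array([0.52602075, 0.04647176, 0.48444259]), np.float64(0.038899309667422784)) 0.74 0.59
handle_top (array([0.56412467, 0.05903552, 0.26947553]), np.float64(0.0013591039759032573)) 0.71 0.71
0.3 0.5374659443472303 0.06686607354558849 0.24319207732253842
0.4 0.5493603870435123 0.0642729145954267 0.26109408456696953
0.48 0.5600966391820879 0.06193225778322958 0.27448435777101343
```

View pics/p5.png

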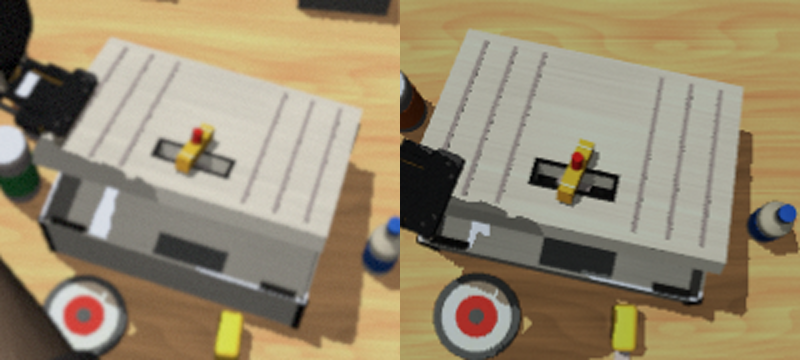

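The lid stands open at about 0.47 rad, with the handle out and turned at about (318,195) in the side view. Everything else is in place and the gripper is clear.

```bash
python3 -c "
from station import *
print(job_done())"
```

```text
the job is handed in; nothing more can be done
None
```

The chest is open and the job is handed in: the lid stands at about 0.47 rad (front edge roughly 12 cm up), the T-handle is out and turned, and the arm is clear; I was not shown the verdict.

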